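Seat the keyed filler cap on the wax pot and hold it home

ROBOT

A 6-joint arm with a two-finger parallel gripper is mounted at the origin on a cart in front of the work surface, level with it; the furniture and walls round the work are solid. World frame = base frame: x ahead of the robot, y to its left, z up, the work surface at z = 0. Lengths are in m, angles in rad, forces in N, time in s.
With the tool pointing down it reaches from about 0.35 to 0.975 m from the base axis. Payload 7.1 kg.
Tool frame: the origin (TCP) lies midway between the tips of the shut fingers; the grasp point (between the pads) lies 19 mm behind it; z points along the fingers, y is the line along which they close (so a half turn about z gives the same grasp; the last joint's range is limited). The gripper opens to 88 mm and grips with 3 to 60 N. Pads are 20 mm wide; open, the fingers measure 115 mm over their backs; the gripper's body (75 mm by 178 mm) begins 61 mm behind the grasp point.
Start: joints at [1.313, 0.423, 1.63, -0, 1.089, -0.019], TCP at [0.148, 0.607, 0.223] pointing down, gripper open.
Joint ranges: [-3, 3], [-0.9, 2.11], [0.09, 2.58], [-1.31, 4.45], [0.11, 2.69], [-2.54, 2.54]. Speed limits (rad/s): [2.39, 2.39, 3.01, 3.14, 3.14, 3.14].

INTERFACE

Orientations are given as a unit quaternion [w, x, y, z].
In Python, from station import move_pose, movel, movej, command_gripper, wait, inverse_kinematics, read_camera, camera_info, MotionError, job_done, get_time, get_joint_pos, get_qvel, get_effort, get_tcp_pos, get_ee_rot, get_ft_force, get_ft_torque, get_grip_width, get_finger_force gives the robot as it stands. Calls block until the motion is done:
- move_pose(position, orientation): joint-space move of the TCP to a pose.
- movel(position, frame=None, v=0.15, until_force=None): straight line of the TCP; frame=None keeps the orientation; v is the mean speed in m/s. With until_force (N) it stops when the force on the tool has changed by that much, and returns True; else False.
- movej(angles): joint-space move.
- command_gripper(opening): opening from 0.0 (shut) to 1.0 (fully open); the grip force is fixed at half the most; returns when the fingers have stopped.
- wait(seconds).
- inverse_kinematics(position, orientation): joint angles nearest the present ones, or None.
- read_camera(name): name is "scene" or "top"; returns the picture (480x640x3 uint8, red, green, blue); there is no depth.
- camera_info(name): a dict with "intrinsics" (3x3 intrinsics, pixels), "dist" ([k1, k2, p1, p2, k3] as OpenCV has them; the pictures are not rectified), "T" (4x4, takes a point from camera to world coordinates). Camera axes: x right, y up, looking along -z (the intrinsics and any distortion apply to the point x, -y, -z); pixel columns grow to the right and rows downward; lengths in m; the calibration is good to about 2 mm. A picture is of the moment at which its call begins. camera_info takes no time and is no camera call.
A pose or a line that the arm cannot do raises MotionError and nothing moves.
- job_done(): hands the job in; it is judged then, once.
Readings, each from a call of its own:
- get_time(): time.
- get_joint_pos(): joint angles.
- get_qvel(): joint speeds.
- get_effort(): joint torques, N m.
- get_tcp_pos(): TCP position.
- get_ee_rot(): TCP orientation.
- get_ft_force(): force on the tool from outside, world axes, zero at the start.
- get_ft_torque(): the same for the moment, N m.
- get_grip_width(): opening from 0.0 (shut) to 1.0 (fully open).
- get_finger_force(): force on a finger pad.
Only numpy, scipy, OpenCV 4.12 (cv2) and the standard library are available. Lean on these libraries where they do the work, as an engineer would, in place of code of your own. Each camera call takes 0.05 s, during which the arm holds its last target. There are 200 camera calls.

TASK

Take the knurled aluminium cap standing on the bench, put it mouth down over the filler neck on top of the wax injector pot, and turn it until its hidden keyways drop over the neck's pins. Then push it fully home against the spring plug, its rim down on the seat, and finish while still holding it pushed home, without letting go. Leave the flux jar, the crucible and the small tin where they are.

Things in the scene. Friction and masses are not known exactly. Their poses are not given: they have to be found in the camera images.
- cap: Loose filler cap: plain round aluminium cup, knurled side, 56 mm across, 51 mm tall, 0.18 kg, mouth down on the bench. Grip it across the side from above. Origin: centre of its open rim; z up through its closed top.
- cap_bore (a point): On the cap's axis in its rim plane, axes as the cap's. Inside: a bore 32 mm across, inner top 44 mm above the rim, and four keyways 8 mm wide, 90 degrees apart along +x, +y, -x, -y, open at the rim, full depth, hidden from outside.
- pot: Fixed wax injector pot: aluminium drum 120 mm across on a black base 132 mm across; short nozzle in front (-x, out to 90 mm from the axis), black dial on the right, round gauge on the left. Origin: centre of its underside, on the neck's axis.
- neck_seat (a point): Centre of the seat, a flat steel flange 68 mm across on top of the pot, 100 mm above the bench; z up. A round neck, 30 mm across, rises 40 mm from it, its top 6 mm tapered to 22 mm across. When the cap is home its rim lies on this seat.
- neck_pins (a point): On the neck's axis, 18 mm above the seat, level with the tops of its four pins: 90 degrees apart, 4.6 mm thick, reaching 20.5 mm from the axis. Their direction varies and is NOT given by these axes. A wrongly turned cap stands on them and drops within about 0.09 rad of the right angle; a quarter turn always finds it.
- plug (a joint): Travel (m) of the brass spring plug in the neck's mouth, 0 = out, its top 52 mm above the seat. It stops the dropped cap with its rim 8 mm above the seat; pushing on takes 5 N at first and 9 N at the seat, where this reads 0.008. Let go, the cap rises again.
- flux_jar: Bystander: glass jar with a yellow-brown lid, 70 mm diameter, 82 mm tall, loose. Origin: centre of its underside.
- crucible: Bystander: small round clay crucible dish, 80 x 84 mm, 36 mm tall, loose. Origin: centre of its underside.
- tin: Bystander: small flat round tin, 54 mm diameter, 20 mm tall, loose. Origin: centre of its underside.
Things that resemble listed ones, but are neither listed nor needed, are in the scene too. Several things look just like the cap: the one meant starts nearest to the robot's base.

How it is judged:
At the end, for the whole second after the job is handed in: The cap is on the neck, within 3 mm of its axis and 0.08 rad of upright, its rim less than 2.5 mm above the seat (keyways over the pins, spring plug pressed in), at rest, and the gripper is still holding it there with more than 2 N of contact (z of cap in the frame of neck_seat below 0.0025 m and horizontal distance between cap and neck_seat below 0.003 m and angle between cap's own z axis and vertical below 0.08 rad and linear speed of cap below 0.01 m/s and contact force between any of the fingers, the arm and cap above 2 N); the arm keeps its last pose, push and grip.
It fails at once if the flux jar, crucible or tin is moved by more than 30 mm (distance of any of flux_jar, crucible, tin from where it was at the start of the episode above 0.03 m).
It also fails if it takes over 54 s, if anything falls off the work surface, if the arm or the gripper's body presses on something with over 40 N, if the wrist force passes 120 N, or if a joint passes its speed limit or range.

## Working session

There is one attempt and no reset: what is moved stays moved. The work goes in short steps, each a Python script; the robot and the scene stay as the last script left them, time stands still between calls to the robot, and variables do not carry over. Pictures are saved under pics/ and viewed, at most 10 in all, crops included, and the job is handed in when it is done.

```bash
mkdir -p pics; cat > h.py <<'E'
import numpy as np, cv2
from station import *
def snap(cam,fn):
    im=read_camera(cam); cv2.imwrite(fn,im[:,:,::-1]); return im
def ray(cam,u,v):
    c=camera_info(cam); K=np.array(c["intrinsics"],float); T=np.array(c["T"])
    p=cv2.undistortPoints(np.array([[[u,v]]],float),K,np.array(c["dist"],float))[0,0]
    return T[:3,3], T[:3,:3]@np.array([p[0],-p[1],-1.])
def px2w(cam,u,v,z):
    o,d=ray(cam,u,v); return o+d*(z-o[2])/d[2]
def w2px(cam,P):
    c=camera_info(cam); T=np.array(c["T"]); q=(np.atleast_2d(P)-T[:3,3])@T[:3,:3]; q=q*[1,-1,-1]
    return cv2.projectPoints(q,np.zeros(3),np.zeros(3),np.array(c["intrinsics"],float),np.array(c["dist"],float))[0][:,0]
E
python3 - <<'E'
from h import *
snap("top","pics/top1.png");snap("scene","pics/scene1.png")
for c in("top","scene"):print(np.round(camera_info(c)["T"],3))
print(get_ee_rot(),get_time())
E
```

```text
[[-0.019  0.996 -0.087  0.517]
 [-1.    -0.021 -0.02   0.075]
 [-0.022  0.087  0.996  1.327]
 [ 0.     0.     0.     1.   ]]
[[ 0.775  0.322 -0.544  0.009]
 [-0.632  0.369 -0.682 -0.674]
 [-0.019  0.872  0.489  0.653]
 [ 0.     0.     0.     1.   ]]
[-8.93111395e-05  1.19117289e-01  9.92879945e-01 -6.92206539e-04] 0.1
```

View pics/top1.png

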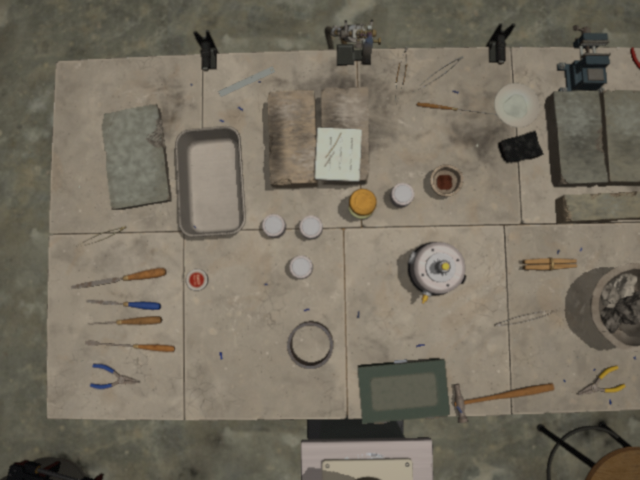

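View pics/scene1.png

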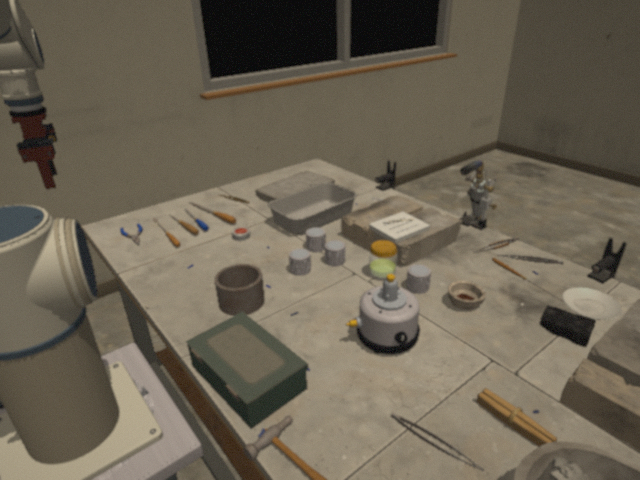

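The caps I could confuse are at top-view pixels (273,226), (310,227), (300,267) and (402,194). The one nearest the base (about pixel (365,470)) should be (300,267). I'll check that with a close crop, along with the neck.

```bash
python3 - <<'E'
from h import *
t=cv2.imread("pics/top1.png");s=cv2.imread("pics/scene1.png")
def crop(im,u,v,w,h,k): return cv2.resize(im[v:v+h,u:u+w],None,fx=k,fy=k,interpolation=cv2.INTER_CUBIC)
a=crop(t,260,235,80,60,5); b=crop(t,400,235,80,60,5); c=crop(s,280,220,80,60,5); d=crop(s,350,265,80,60,5)
cv2.imwrite("pics/crop1.png",np.vstack([np.hstack([a,b]),np.hstack([c,d])]))
for u,v in[(273,226),(310,227),(300,267),(402,194)]:
    p=px2w("top",u,v,.051);print(p.round(3),np.hypot(*p[:2]).round(3))
print(px2w("top",444,267,.15), px2w("top",437,268,.1))
print(px2w("scene",300,254,.051))
E
```

```text
[0.673 0.213 0.051] 0.706
[0.668 0.125 0.051] 0.68
[0.573 0.15  0.051] 0.592
[ 0.743 -0.097  0.051] 0.75
[ 0.56228611 -0.17074236  0.15      ] [ 0.56226351 -0.16510835  0.1       ]
[0.57140216 0.14283382 0.051     ]
```

View pics/crop1.png

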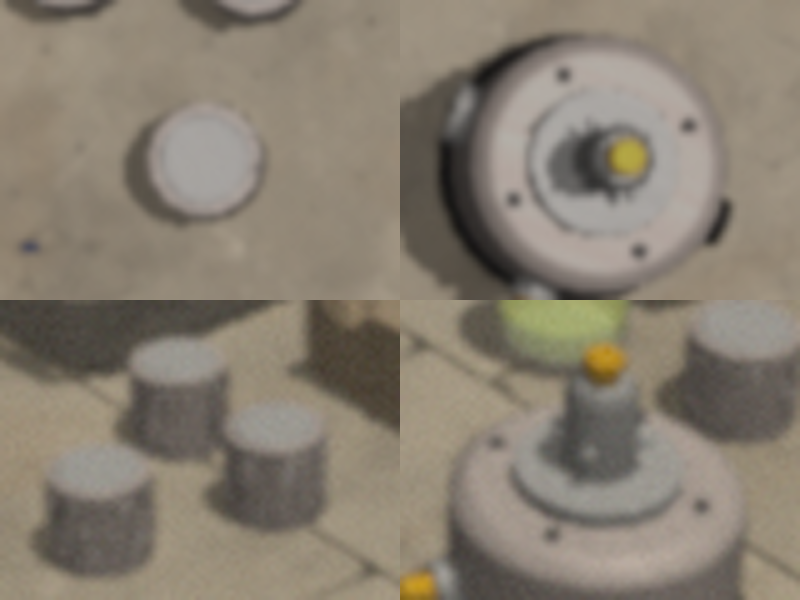

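```bash
python3 - <<'E'
from h import *
from scipy.optimize import least_squares
def fit(obs,x0):
    f=lambda x:np.concatenate([w2px(c,[x[0],x[1],z])[0]-[u,v] for c,u,v,z in obs])
    r=least_squares(f,x0); return r.x.round(4),r.fun.round(1)
print("cap",fit([("top",301,266.8,.051),("scene",299.8,254,.051)],[.57,.15]))
print("neck",fit([("top",445.6,266.4,.152),("top",441.2,267.4,.1),("scene",390.6,275.2,.152),("scene",389.4,298.4,.1)],[.56,-.17]))
for c in("top","scene"):print(w2px(c,[[.56,-.17,.152],[.56,-.17,.1]]))
print(inverse_kinematics([.573,.148,.05],[0,0,1,0]),inverse_kinematics([.573,.148,.05],[0,.7071,.7071,0]),inverse_kinematics([.573,.148,.05],[0,-.7071,.7071,0]))
E
```

```text
cap (array([0.5732, 0.1467]), array([ 0.4,  0.2, -0.1, -0.8]))
neck (array([ 0.5627, -0.1744]), array([ 0.2,  0.3, -0.2,  0.3,  0.2,  0.3,  0.2, -1.1]))
[[443.88980005 268.01516302]
 [439.17467635 268.94669623]]
[[388.22624792 275.0865643 ]
 [387.03377515 296.79641307]]
[ 2.32656056e-01  6.15688764e-01  1.79379820e+00 -4.44089210e-16
  7.32105685e-01 -1.33814027e+00] [ 2.32656056e-01  6.15688764e-01  1.79379820e+00 -4.44089210e-16
  7.32105685e-01  2.32656056e-01] None
```

```bash
python3 - <<'E'
from h import *
qy=[0,0,1,0]; qx=[0,2**-.5,2**-.5,0]; x,y=.573,.147
move_pose([x,y,.13],qy)
movel([x,y,.013],v=.12,until_force=10)
command_gripper(0.5); print(get_grip_width()*88,get_finger_force(),get_time())
command_gripper(0.95)
movel([x,y,.075],v=.15)
move_pose([x,y,.075],qx)
movel([x,y,.013],v=.12,until_force=10)
command_gripper(0.3); print(get_grip_width()*88,get_finger_force(),get_tcp_pos(),get_time())
movel([x,y,.25],v=.2)
print(get_grip_width()*88,get_finger_force(),get_ft_force(),get_time())
snap("scene","pics/s2.png")
E
```

```text
53.70229832180337 30.000367532484233 4.1167
54.505691166474236 30.001019099727273 [0.57347133 0.14706069 0.01348081] 7.975
54.64656392123905 29.998999647796154 [ 0.12529283 -0.03471121 -2.89695411] 9.3083
```

View pics/s2.png

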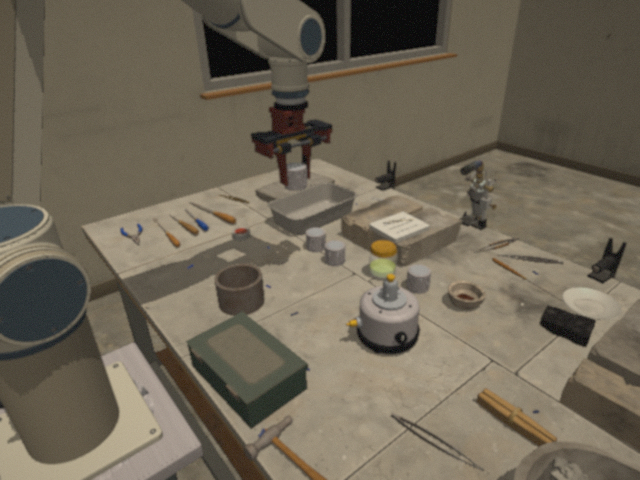

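The lift worked: the cap hangs level in the gripper at about (296,177), and the other items haven't moved. Next I'll carry it over the neck and lower it with force checks.

```bash
cat >> h.py <<'E'
from scipy.spatial.transform import Rotation as R
def quat(a): # tool down, yaw a from closing-along-x grasp
    q=(R.from_euler('z',a)*R.from_quat([2**-.5,2**-.5,0,0])).as_quat(); return [q[3],*q[:3]]
E
python3 - <<'E'
from h import *
x,y=.5627,-.1744
for a in(-.8,0,.8):print(a,inverse_kinematics([x,y,.2],quat(a)))
move_pose([x,y,.21],quat(-.78))
f0=np.array(get_ft_force()); print(get_time())
snap("scene","pics/s3.png");snap("top","pics/t3.png")
a=cv2.imread("pics/s3.png")[180:330,300:460];b=cv2.imread("pics/t3.png")[190:340,360:520]
cv2.imwrite("pics/c3.png",cv2.resize(np.hstack([a,b]),None,fx=2.5,fy=2.5,interpolation=cv2.INTER_CUBIC))
r=movel([x,y,.15],v=.05,until_force=8)
print(r,get_tcp_pos(),np.array(get_ft_force())-f0,get_ft_torque(),get_time())
E
```

```text
-0.8 [-3.20747131e-01  3.97807397e-01  1.72934425e+00 -4.44089210e-16
  1.01444101e+00  4.79252869e-01]
0 [-3.20747131e-01  3.97807397e-01  1.72934425e+00 -4.44089210e-16
  1.01444101e+00 -3.20747131e-01]
0.8 [-3.20747131e-01  3.97807397e-01  1.72934425e+00 -4.44089210e-16
  1.01444101e+00 -1.12074713e+00]
10.5917
False [ 0.56296031 -0.17447955  0.15038589] [-0.6285936  -0.03674693 -0.12858369] [-0.02740664  0.11926043 -0.02213578] 12.0417
```

View pics/c3.png

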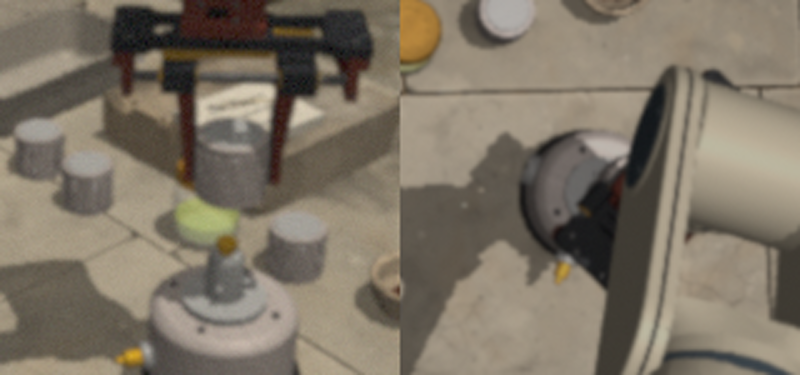

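The cap hangs above the neck (cap axis about x=232 in the crop, plug about x=227), and it entered without any side force. Now I'll lower it to the pins and search for the angle.

```bash
python3 - <<'E'
from h import *
x,y=.5627,-.1744
f0=np.array(get_ft_force())
a=-.78
for i in range(13):
    r=movel([x,y,.1235],v=.04,until_force=6)
    z=get_tcp_pos()[2]; print(i,round(a,2),r,round(z,4),(np.array(get_ft_force())-f0).round(1),round(get_time(),1))
    if z<.127: break
    if z>.137: print("high contact");break
    a+=.14; move_pose([x,y,z+.0005],quat(a))
E
```

```text
0 -0.78 True 0.1308 [-0.6  1.3  7. ] 12.6
1 -0.64 True 0.1292 [-1.5  0.3  8.1] 13.0
2 -0.5 True 0.1273 [-1.1  1.3  8.8] 13.5
3 -0.36 True 0.126 [-2.5  1.3 11.9] 13.9
```

The height falls a little on every step, so either the cap is slipping in the grip or the arm is compliant. I'll back off and re-probe to find out.

```bash
python3 - <<'E'
from h import *
x,y=.5627,-.1744
print(get_tcp_pos(),get_ft_force(),get_ft_torque(),get_grip_width()*88)
for z in(.128,.130,.132,.134):
    movel([x,y,z],v=.04); print(z,get_tcp_pos()[2].round(4),np.round(get_ft_force(),1),np.round(get_ft_torque(),2))
snap("scene","pics/s4.png")
a=cv2.imread("pics/s4.png")[210:330,310:470]
cv2.imwrite("pics/c4.png",cv2.resize(a,None,fx=5,fy=5,interpolation=cv2.INTER_CUBIC)); print(get_time())
E
```

```text
[ 0.56352679 -0.17452008  0.12602482] [-2.28347633  1.87274971  9.65122017] [0.17148161 0.49915615 0.09533292] 54.00002826957775
0.128 0.1278 [3.4 3.  0.2] [ 0.55 -0.65  0.  ]
0.13 0.1294 [ 4.1  3.  -2.4] [ 0.6  -0.68  0.  ]
0.132 0.1313 [ 5.3  3.8 -2.6] [ 0.55 -0.69 -0.05]
0.134 0.1332 [ 4.6  3.2 -3.6] [ 0.55 -0.76  0.04]
15.0
```

View pics/c4.png

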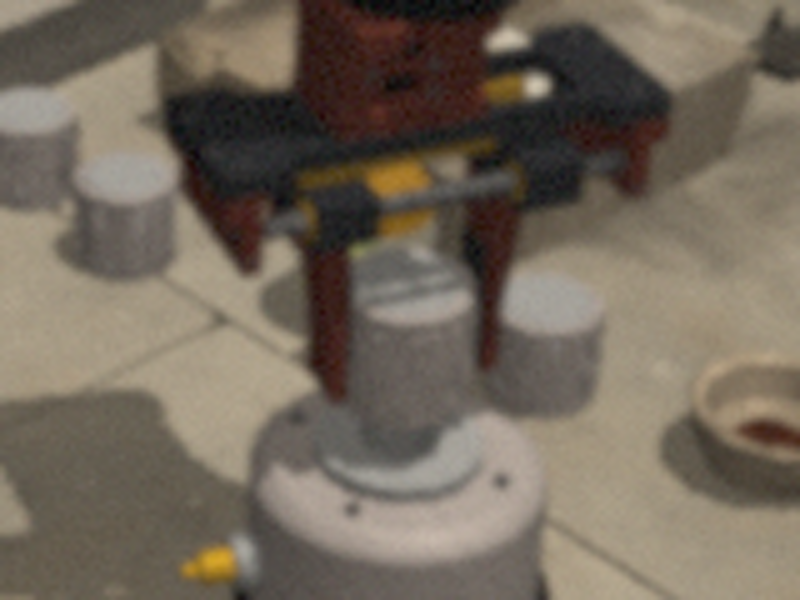

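```bash
python3 - <<'E'
from h import *
base=np.array([.13,-.03,-2.9])
p=np.array([.5627,-.1744,.136])
for i in range(5):
    movel(p,v=.03); wait(.1); f=np.array(get_ft_force())-base
    print(p.round(4),get_tcp_pos().round(4),f.round(1))
    if np.hypot(*f[:2])<1: break
    p[:2]+=.00025*np.clip(f[:2],-5,5)
r=movel([p[0],p[1],.1235],v=.02,until_force=4)
wait(.1);print(r,get_tcp_pos().round(4),(np.array(get_ft_force())-base).round(1),np.round(get_ft_torque(),2),get_time())
E
```

```text
[ 0.5627 -0.1744  0.136 ] [ 0.5626 -0.174   0.1352] [ 4.6  3.3 -0.7]
[ 0.5638 -0.1736  0.136 ] [ 0.5631 -0.1737  0.1356] [-0.2 -0.2  0.6]
True [ 0.5638 -0.1735  0.1262] [-1.4  1.1  6.8] [ 0.01  0.16 -0.04] 16.3083
```

```bash
python3 - <<'E'
from h import *
base=np.array([.13,-.03,-2.9]); x,y=.5638,-.1736
a=-.36; zs=[]
for i in range(10):
    z=get_tcp_pos()[2]
    if i: a+=.14
    move_pose([x,y,z+.002],quat(a)); f=np.array(get_ft_force())-base; t=get_ft_torque()[2]
    r=movel([x,y,z-.006],v=.02,until_force=3)
    z2=get_tcp_pos()[2]; zs.append(z2)
    print(i,round(a,2),r,z2.round(4),'lift f',f.round(1),round(t,2),'press',(np.array(get_ft_force())-base).round(1),round(get_time(),1))
    if i and z2<zs[-2]-.003: break
E
```

```text
0 -0.36 True 0.1262 lift f [ 0.6 -0.6  0.8] 0.03 press [-0.1  0.4  6.5] 16.8
1 -0.22 True 0.1259 lift f [-0.4  0.2  0.8] -0.05 press [-1.1 -0.6  6.9] 17.3
2 -0.08 False 0.1197 lift f [-0.1 -0.3  1.5] -0.02 press [-0.3  0.8 -0.3] 18.1
```

It dropped at yaw -0.08. Now I'll push it home, with the hand expected at about 0.108 when the rim seats.

```bash
python3 - <<'E'
from h import *
base=np.array([.13,-.03,-2.9]); x,y=.5638,-.1736
for z in(.1175,.115,.1125,.110,.108,.1065):
    r=movel([x,y,z],v=.02,until_force=25); wait(.15)
    print(z,r,get_tcp_pos().round(4),(np.array(get_ft_force())-base).round(1),np.round(get_ft_torque(),2),round(get_grip_width()*88,2),round(get_time(),1))
snap("scene","pics/s5.png")
a=cv2.imread("pics/s5.png")[210:330,310:470]
cv2.imwrite("pics/c5.png",cv2.resize(a,None,fx=5,fy=5,interpolation=cv2.INTER_CUBIC))
E
```

```text
0.1175 False [ 0.5638 -0.1736  0.1175] [ 0.2 -0.2  0.2] [-0.04  0.04 -0.01] 54.25 18.5
0.115 False [ 0.5641 -0.1737  0.1154] [ 0.2 -0.4  5.9] [-0.06  0.14  0.02] 53.65 19.0
0.1125 False [ 0.5641 -0.1737  0.1127] [ 0.5 -0.1  8.2] [-0.14  0.06  0.  ] 54.03 19.4
0.11 False [ 0.564  -0.1737  0.1102] [-0.   0.3  8.4] [-0.09  0.12  0.04] 53.83 19.8
0.108 False [ 0.5641 -0.1736  0.1087] [-1.9  2.2 12.6] [-0.02  0.34 -0.04] 53.72 20.2
0.1065 False [ 0.5642 -0.1735  0.1084] [-5.4  2.9 23.1] [ 0.18  1.04 -0.04] 53.67 20.6
```

View pics/c5.png

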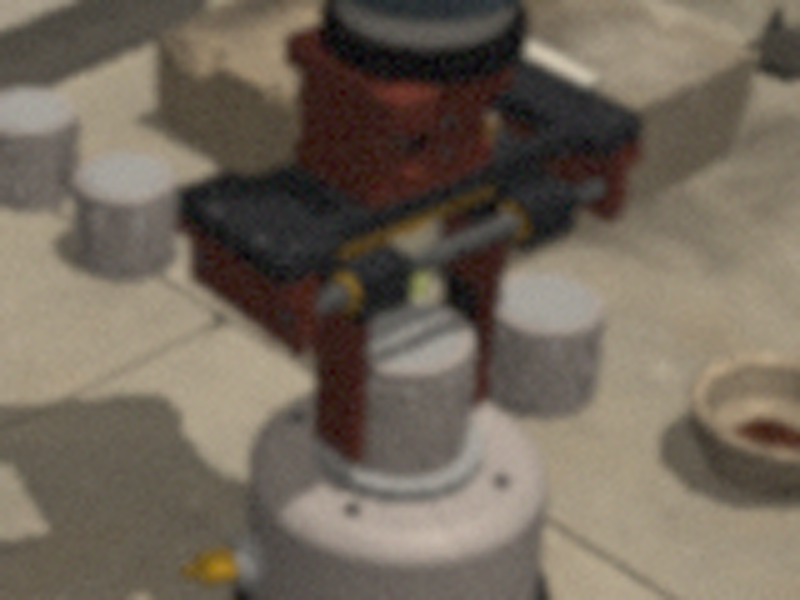

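There is a hard stop at 0.1084, which matches the predicted 0.1082. The picture shows the rim on the flange (about (420,470) in the crop) with the cap upright. I'll ease the push slightly, check it holds steady, and hand in.

```bash
python3 - <<'E'
from h import *
movel([.5638,-.1736,.1070],v=.02)
for i in range(2):
    wait(.5);print(get_tcp_pos().round(4),np.round(get_ft_force(),1),get_finger_force(),get_time())
print(job_done())
E
```

```text
[ 0.5641 -0.1736  0.1085] [-4.2  2.4 16.9] 30.004042054060847 21.4167
[ 0.5642 -0.1736  0.1085] [-4.1  1.8 16.5] 30.004160616081208 21.9167
the job is handed in; nothing more can be done
None
```

I handed the job in at about 22 s: the cap dropped over the pins and is pushed to a hard stop at the expected seat height, still gripped at 30 N and pressed down with about 19 N; I have not seen the judge's verdict.

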